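# Cover the food containers with their matching covers

## Robot

A 6-joint arm with a two-finger parallel gripper is mounted at the origin on a cart in front of the work surface, level with it; the furniture and walls round the work are solid. World frame = base frame: x ahead of the robot, y to its left, z up, the work surface at z = 0. Lengths are in m, angles in rad, forces in N, time in s.
With the tool pointing down it reaches from about 0.4 to 0.925 m from the base axis. Payload 3.4 kg.
Tool frame: the origin (TCP) lies midway between the tips of the shut fingers; the grasp point (between the pads) lies 19 mm behind it; z points along the fingers, y is the line along which they close (so a half turn about z gives the same grasp; the last joint's range is limited). The gripper opens to 85 mm and grips with 20 to 120 N. Pads are 22 mm wide; open, the fingers measure 114 mm over their backs; the gripper's body (76 mm by 85 mm) begins 54 mm behind the grasp point. The pads swing forward as they close: fully open they stand 13 mm farther back than shut.
Start: joints at [-1.327, 0.307, 1.506, -0, 1.328, -0.073], TCP at [0.18, -0.546, 0.198] pointing down, gripper open.
Joint ranges: [-3.12, 3.12], [-1.05, 2.28], [0.14, 2.33], [-1.42, 4.57], [0.1, 2.73], [-2.68, 2.68]. Speed limits (rad/s): [2.57, 2.57, 3.14, 3.14, 3.14, 3.14].

## Interface

Orientations are given as a unit quaternion [x, y, z, w].
In Python, from plant import readout, optics, workorder gives the robot as it stands.
- The arm moves only by the tool carry_out, never from a script. Its argument "motion" is a list of rows, each a list of 7 numbers: the shift along the tool's x, y, z in m, then the turn, a rotation vector about the tool's x, y, z in degrees, then the finger opening in m, from 0 to 0.0854. A call has 1 to 5 rows; each row is the pose to reach, as a shift and turn from the pose commanded when the call began, along the tool's axes at that moment; what a row does not reach only later rows make up. A row lasts 1/8 s, in which the tool goes at most 62.5 mm and 10.7 degrees, less where a joint would pass 70% of its speed; a pose out of reach is approached as far as the arm can. A call with a gripper value outside its range is refused whole. The fingers move at their own pace and stop on an object; "grip_force" is the grip in N (left out, the last holds). Time passes only in rows, so rows that repeat a pose let the fingers close. It gives the time, the measured TCP pose, the force, the opening and the grip force at its end, in the units of the state.
- readout.read_state(): the state, without advancing time (a new reading comes with each control period).
- optics.camera(name): name is "scene" or "side" or "wrist"; returns a dict with "pixels" (480x640x3 uint8, red, green, blue), "vfov" (degrees; the focal length in pixels is half the picture's height over the tangent of half this angle, whatever the lens; pixels are square), "cx", "cy" (the principal point, pixels), "D" ([k1, k2, p1, p2, k3] as OpenCV has them; the pictures are not rectified), "position" and "attitude" of the camera in the world. Camera axes: x right, y up, looking along -z (the intrinsics and any distortion apply to the point x, -y, -z); pixel columns grow to the right and rows downward; lengths in m; the calibration is good to about 2 mm. A picture is of the moment at which its call begins. There is no depth.
- workorder.finish_job(): hands the job in; it is judged then, once.
The state is a dict: "time": time; "joints": joint angles; "joint_velocities": joint speeds; "effort": joint torques, N m; "position": TCP position; "ee_rot": TCP orientation; "contact_force": force on the tool from outside, world axes, zero at the start; "torque": the same for the moment, N m; "gripper_width": finger opening in m; "grip_force": force on a finger pad.
Only numpy, scipy, OpenCV 4.12 (cv2) and the standard library are available. Lean on these libraries where they do the work, as an engineer would, in place of code of your own. Each camera call takes 0.05 s, during which the arm holds its last target. There are 200 camera calls.

## Task

Put the covers on the three containers of food: the large cover on the large container, the small cover with the cut-out on the small container that has the serving spoon in it, so that the spoon's handle comes out through the cut-out, and the plain small cover on the other small container. Each cover must sit level and fully down over the rim; leave the peeler and the kitchen timer where they are.

Things in the scene. Friction and masses are not known exactly. Their poses are not given: they have to be found in the camera images.
- pan_spoon: Small steel container, does not move; rim 108 (own x) by 176 (own y) mm, rim top 65 mm above the origin (centre of underside). Holds cherry tomatoes and a fixed steel spoon whose handle crosses the +x rim at own y = 45 mm and rises outward to own x = 120, z = 100 mm. Cover fully down: cover's origin 55 mm above this one.
- pan_small: Small steel container, does not move; rim 108 (own x) by 176 (own y) mm, rim top 65 mm above the origin (centre of underside). Holds limes, no spoon. The grill behind juts out over the bench beyond world x = 0.66 m from 0.25 m up: lift low here. Cover fully down: cover's origin 55 mm above this one.
- pan_large: Large steel container, does not move; rim 162 (own x) by 176 (own y) mm, rim top 100 mm above the origin (centre of underside). Holds brown eggs. Cover fully down: cover's origin 90 mm above this one.
- cover_notched: Small petrol-blue cover, 128 (own x) by 196 (own y) mm over its flared skirt, 0.12 kg, loose, right way up. Origin: centre at the skirt's lower edge; inner roof 10, flat top 13 mm above it. Skirt clears the rim by 8 mm a side at its lower edge, 3 at the roof. Grip: central bar along y, 14 wide (x), 76 long, 33.5-46.5 mm above origin, open below. Cut-out: own x from 26 mm to the +x edge, y 21 to 69.
- cover_small: Small petrol-blue cover, 128 (own x) by 196 (own y) mm over its flared skirt, 0.12 kg, loose, right way up. Origin: centre at the skirt's lower edge; inner roof 10, flat top 13 mm above it. Skirt clears the rim by 8 mm a side at its lower edge, 3 at the roof. Grip: central bar along y, 14 wide (x), 76 long, 33.5-46.5 mm above origin, open below. No cut-out.
- cover_large: Large petrol-blue cover, 182 (own x) by 196 (own y) mm over its flared skirt, 0.17 kg, loose, right way up. Origin: centre at the skirt's lower edge; inner roof 10, flat top 13 mm above it. Skirt clears the rim by 8 mm a side at its lower edge, 3 at the roof. Grip: central bar along y, 14 wide (x), 76 long, 33.5-46.5 mm above origin, open below. No cut-out.
- notch (a point): Point in the cut-out of the small cover, 48 mm along its own x and 45 mm along its own y from its centre, 10 mm above its origin.
- spoon_gap (a point): Point where the spoon's handle crosses the rim of its container, 48 mm along the container's own x and 45 mm along its own y from the centre, at rim height. The cut-out cover fits only with its x and y axes the same way round as the container's, this point and the cut-out's together.
- peeler: Vegetable peeler with a black handle, 170 (own x) by 25 by 18 mm, lying at the back left beyond the small containers; origin at the centre of its underside. Leave it alone.
- timer: White round kitchen timer, 68 mm across, 50 mm high, at the back right of the small containers; origin at the centre of its underside. Leave it alone.

How it is judged:
At the end, for the whole second after the job is handed in: Each cover is at rest on its own container: centred within 8 mm, square within 0.08 rad, level within 0.03 rad, within 3.5 mm of fully down; cut-out within 15 mm of where the spoon crosses the rim; peeler and timer within 30 mm of where they stood (horizontal distance between cover_notched and pan_spoon below 0.008 m and z of cover_notched in the frame of pan_spoon between 0.051 and 0.0585 m and angle between each of cover_notched, cover_small, cover_large's own z axis and vertical below 0.03 rad and angle between the y axis of cover_notched and the y axis of pan_spoon, either way round below 0.08 rad and linear speed of each of cover_notched, cover_small, cover_large below 0.02 m/s and horizontal distance between notch and spoon_gap below 0.015 m and horizontal distance between cover_small and pan_small below 0.008 m and z of cover_small in the frame of pan_small between 0.051 and 0.0585 m and angle between the y axis of cover_small and the y axis of pan_small, either way round below 0.08 rad and horizontal distance between cover_large and pan_large below 0.008 m and z of cover_large in the frame of pan_large between 0.086 and 0.0935 m and angle between the y axis of cover_large and the y axis of pan_large, either way round below 0.08 rad and distance of each of peeler, timer from where it was at the start of the episode below 0.03 m); the robot touches nothing.
It fails at once if the peeler moved more than 30 mm (distance of peeler from where it was at the start of the episode above 0.03 m).
It fails at once if the kitchen timer moved more than 30 mm (distance of timer from where it was at the start of the episode above 0.03 m).
It also fails if it takes over 93 s, if anything falls off the work surface, if the arm or the gripper's body presses on something with over 40 N, if the wrist force passes 120 N, or if a joint passes its speed limit or range.

## Working session

There is one attempt and no reset: what is moved stays moved. The work goes in short steps, Python scripts to look and compute and a tool call to move; the robot and the scene stay as the last step left them, time stands still between calls to the robot, and variables do not carry over. Pictures are saved under pics/ and viewed, at most 14 in all, crops included, and the job is handed in when it is done.

Besides the shell and the picture viewer there is one more tool, called after ">>>" as name(argument=value, ...), one argument or row to a line, values as JSON. carry_out: Moves the arm, as the interface text tells. Its arguments: {"type":"object","properties":{"motion":{"type":"array"},"grip_force":{"type":"number"}},"required":["motion"]}

```bash
mkdir -p pics; ls; cat > h.py <<'E'
import numpy as np, cv2
from plant import readout, optics
from scipy.spatial.transform import Rotation as R
def cam(n):
    return optics.camera(n)
def K(c):
    f=240/np.tan(np.radians(c['vfov'])/2); return np.array([[f,0,c['cx']],[0,f,c['cy']],[0,0,1.]])
def rot(c):
    a=np.array(c['attitude'],float); return a if a.shape==(3,3) else R.from_quat(a).as_matrix()
def ray(c,uv):
    p=cv2.undistortPoints(np.array(uv,float).reshape(-1,1,2),K(c),np.array(c['D'],float)).reshape(-1,2)
    d=np.c_[p[:,0],-p[:,1],-np.ones(len(p))]
    return np.array(c['position']),d@rot(c).T
def onz(c,uv,z):
    o,d=ray(c,uv); return o+d*((z-o[2])/d[:,2])[:,None]
def proj(c,P):
    q=(np.atleast_2d(P)-np.array(c['position']))@rot(c); q=q*[1,-1,-1]
    return cv2.projectPoints(q,np.zeros(3),np.zeros(3),K(c),np.array(c['D'],float))[0].reshape(-1,2)
def save(n,im): cv2.imwrite('pics/'+n+'.png',im[...,::-1])
E
python3 - <<'E'
from h import *
for n in('scene','side','wrist'):
    c=cam(n); save(n+'0',c['pixels']); print(n,c['position'],c['attitude'],c['vfov'],c['cx'],c['cy'],c['D'])
print(readout.read_state())
E
```

```text
pics
scene [-0.22747064  0.59158604  1.19298427] [-0.16157859  0.3124384   0.84407179 -0.40474364] 43.9934722787124 312.194002706062 248.63799188391735 [-0.005918  0.        0.        0.        0.      ]
side [ 0.58619611 -1.27154577  0.74955518] [0.51868808 0.00263736 0.01114262 0.85488687] 46.256259104157024 303.3580461230979 238.2070280443998 [-0.10693237  0.          0.          0.          0.        ]
wrist [ 0.25868832 -0.51983904  0.37276913] [-0.13355807  0.09848121 -0.57833492  0.79874427] 69.68079527043119 322.02536641728324 237.95496263739608 [-0.02721229  0.          0.          0.          0.        ]
{'time': 0.15, 'joints': array([-1.32650755e+00,  3.07396849e-01,  1.50738095e+00, -2.80411732e-05,
        1.32840596e+00, -7.35139802e-02]), 'joint_velocities': array([ 1.40892530e-05, -1.51947855e-03, -3.20184734e-03, -8.57729652e-04,
        3.14830739e-04, -1.85710592e-03]), 'effort': array([ 5.34708997e-04, -4.57975888e+01, -2.52219486e+01,  2.13550453e-05,
        8.50394543e-03, -2.32675984e-05]), 'position': array([ 0.17949104, -0.54564399,  0.19749229]), 'ee_rot': array([ 9.87400871e-01,  1.58236804e-01, -8.14060292e-05, -7.91492656e-04]), 'contact_force': array([ 1.08355271, -0.12132708,  0.74564151]), 'torque': array([ 0.01776894,  0.0152811 , -0.00113697]), 'grip_force': 0.0, 'gripper_width': 0.0852359515181404}
```

View pics/scene0.png

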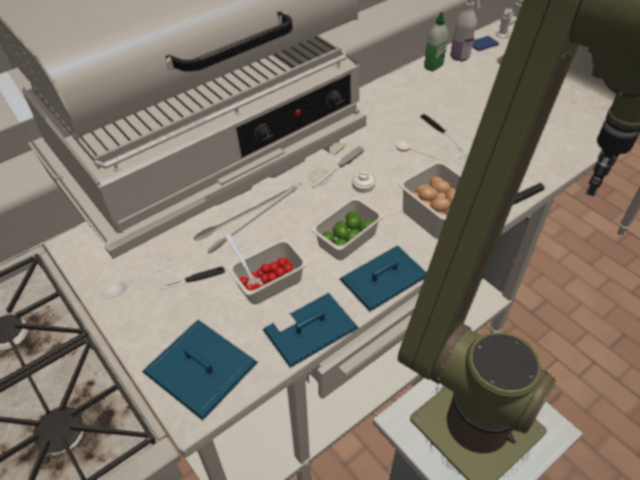

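View pics/side0.png

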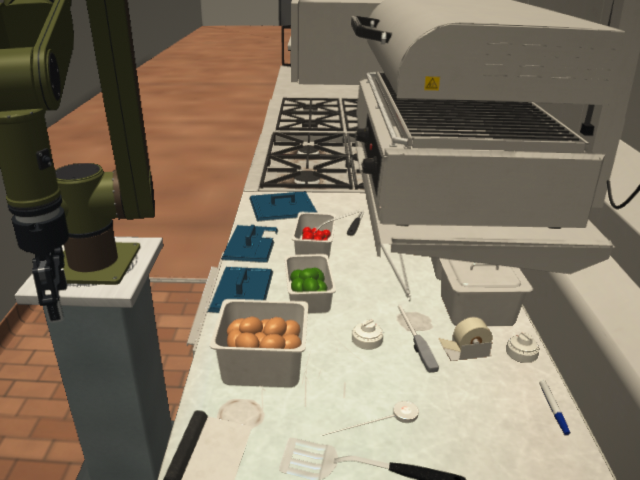

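The scene view shows the large cover at about (200,365), the notched one at (310,328) and the plain one at (385,277). The pans are at (267,272) with the spoon, (347,230) with the limes and (430,200) with the eggs. The side view shows all six objects unobstructed. Next I'll segment the covers.

```bash
cat > cov.py <<'E'
from h import *
for n in('scene','side'):
    c=cam(n); hsv=cv2.cvtColor(c['pixels'],cv2.COLOR_RGB2HSV)
    m=cv2.inRange(hsv,(88,110,30),(112,255,160)); m=cv2.morphologyEx(m,cv2.MORPH_OPEN,np.ones((3,3)))
    for k in cv2.findContours(m,cv2.RETR_EXTERNAL,cv2.CHAIN_APPROX_NONE)[0]:
        if cv2.contourArea(k)<700: continue
        P=onz(c,k.reshape(-1,2),0.005)[:,:2]
        r=cv2.minAreaRect((P*1000).astype(np.float32))
        print(n,k.reshape(-1,2).mean(0).round(),np.round(r[0],1),np.round(r[1],1),round(r[2],1))
c=cam('scene')
for nm,uv,z in(('spoonpan',[(232,268),(285,242),(304,263),(247,288)],.065),('tip',[(229,237)],.1),('lime',[(313,226),(357,204),(378,212),(340,243)],.065),('timer',[(364,176)],.05)):
    print(nm,onz(c,uv,z)[:,:2].round(3).tolist())
c=cam('side')
for nm,uv,z in(('spoonpan',[(296,213),(334,213),(334,243),(294,243)],.065),('tip',[(361,213)],.1),('lime',[(288,258),(326,257),(331,290),(290,293)],.065),('egg',[(222,302),(302,302),(308,345),(213,347)],.1)):
    print(nm,onz(c,uv,z)[:,:2].round(3).tolist())
a=cv2.resize(cam('scene')['pixels'][190:420,140:440],None,fx=2.6,fy=2.6,interpolation=cv2.INTER_CUBIC); save('crop1',a)
a=cv2.resize(cam('side')['pixels'][180:390,200:400],None,fx=2.85,fy=2.85,interpolation=cv2.INTER_CUBIC); save('crop2',a)
E
python3 cov.py
```

```text
scene [200. 368.] [485.2 384.4] [188.2 172.5] 13.6
scene [308. 330.] [408.6 125.3] [186.  120.4] 85.0
scene [384. 277.] [ 412.6 -117.2] [186.8 119.2] 86.3
side [240. 286.] [ 415.  -115.3] [198.7 119.5] 86.5
side [249. 243.] [409.4 129.5] [203.6 119.4] 86.7
side [281. 205.] [487.1 391. ] [189.3 190.1] 13.5
spoonpan [[0.636, 0.189], [0.622, 0.037], [0.536, 0.042], [0.561, 0.195]]
tip [[0.698, 0.152]]
lime [[0.621, -0.053], [0.609, -0.195], [0.551, -0.219], [0.531, -0.069]]
timer [[0.693, -0.296]]
spoonpan [[0.538, 0.199], [0.647, 0.203], [0.643, 0.019], [0.539, 0.015]]
tip [[0.719, 0.131]]
lime [[0.527, -0.064], [0.621, -0.056], [0.63, -0.207], [0.538, -0.222]]
egg [[0.403, -0.314], [0.567, -0.309], [0.581, -0.449], [0.408, -0.461]]
```

View pics/crop1.png

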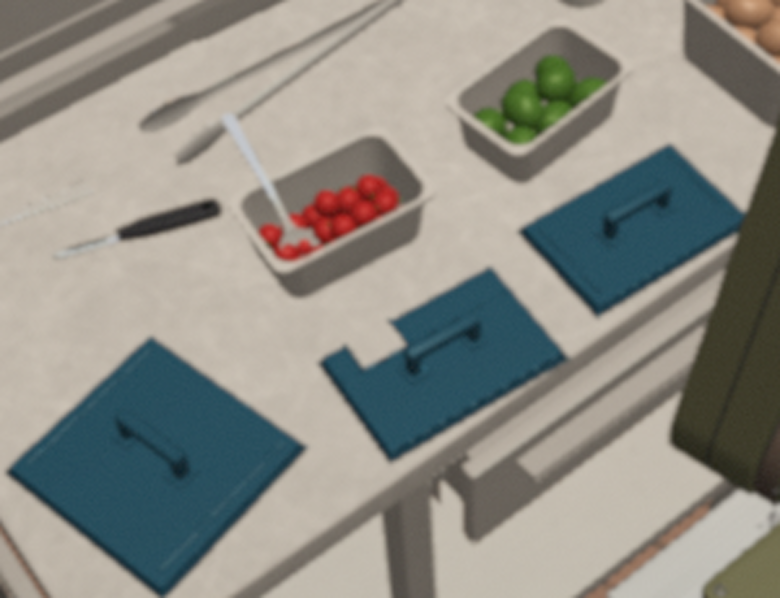

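View pics/crop2.png

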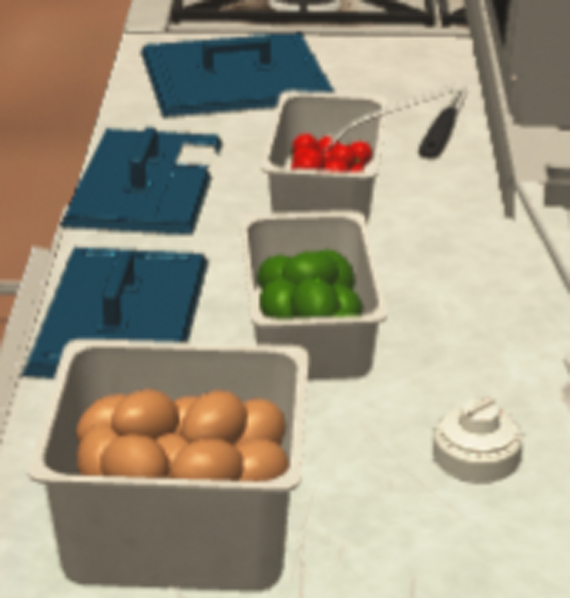

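The notched cover and spoon pan already have the same sense: cut-out and spoon are both toward +x,+y. Next come the wrist camera geometry and the direction of the large cover's bar.

```bash
python3 - <<'E'
from h import *
s=readout.read_state(); T=R.from_quat(s['ee_rot']).as_matrix(); c=cam('wrist')
print((T.T@(np.array(c['position'])-s['position'])).round(4)); print((T.T@rot(c)).round(3)); print(T.round(3))
c=cam('scene'); f=lambda u,v:(140+u/2.6,190+v/2.6)
P=onz(c,[f(120,420),f(184,462)],.046); print(P,P.mean(0),np.degrees(np.arctan2(*(P[1]-P[0])[1::-1])))
for a,b in(((410,355),(478,322)),((608,220),(668,190))):
    P=onz(c,[f(*a),f(*b)],.046);print(P.mean(0),np.degrees(np.arctan2(*(P[0]-P[1])[1::-1])))
E
```

```text
[ 0.0833  0.     -0.1754]
[[-0.001  0.945  0.327]
 [ 1.     0.     0.001]
 [ 0.001  0.327 -0.945]]
[[ 0.95   0.312 -0.   ]
 [ 0.312 -0.95   0.   ]
 [ 0.    -0.    -1.   ]]
[[0.51255093 0.39537855 0.046     ]
 [0.44274531 0.37411765 0.046     ]] [0.47764812 0.3847481  0.046     ] -163.0606895246215
[0.40271021 0.12620285 0.046     ] 81.3572738924205
[ 0.40614921 -0.11251846  0.046     ] 82.56340794109659
```

```bash
cat >> h.py <<'E'
def plan(x,y,z,yaw,n=5,total=None):
    s=readout.read_state(); T=R.from_quat(s['ee_rot']).as_matrix()
    d=T.T@(np.array([x,y,z])-s['position'])
    # target: tool pointing straight down, tool x at yaw
    a=np.radians(yaw); G=np.array([[np.cos(a),np.sin(a),0],[np.sin(a),-np.cos(a),0],[0,0,-1]])
    r=np.degrees(R.from_matrix(T.T@G).as_rotvec())
    k=np.linalg.norm(d)/.0625,np.linalg.norm(r)/10.7
    print('from',s['position'].round(4),'d',d.round(4),'rot',r.round(1),'rows>=',np.round(k,1),'yaw',np.degrees(np.arctan2(T[1,0],T[0,0])).round(2),'F',np.round(s['contact_force'],1),'w',round(s['gripper_width'],4),'t',s['time'])
E
python3 -c "
from h import *
plan(.48,-.25,.3,90)"
```

```text
from [ 0.1797 -0.5462  0.1982] d [ 0.3779 -0.1875 -0.1018] rot [  0.   -0.  -71.8] rows>= [6.9 6.7] yaw 18.21 F [-0.1  0.1 -1. ] w 0.0849 t 0.55
```

>>> carry_out(
  motion=[
    [0.047,-0.023,-0.013,0,0,-9,0.085],
    [0.094,-0.047,-0.026,0,0,-18,0.085],
    [0.142,-0.07,-0.038,0,0,-27,0.085],
    [0.189,-0.094,-0.051,0,0,-36,0.085],
    [0.236,-0.117,-0.064,0,0,-45,0.085],
  ],
)

```text
time: 1.18
position: [0.3683, -0.3601, 0.2628]
ee_rot: [0.85, 0.526, 0.0, 0.0]
contact_force: [0.7, -0.0, 0.1]
gripper_width: 0.0851
grip_force: 0.0
```

```bash
python3 -c "
from h import *
plan(.48,-.25,.3,90)"
```

```text
from [ 0.3683 -0.3601  0.2628] d [ 0.1483  0.0509 -0.0372] rot [  0.    0.  -26.5] rows>= [2.6 2.5] yaw 63.49 F [ 0.7 -0.   0.1] w 0.0851 t 1.175
```

>>> carry_out(
  motion=[
    [0.05,0.017,-0.012,0,0,-9,0.085],
    [0.1,0.034,-0.025,0,0,-18,0.085],
    [0.148,0.051,-0.037,0,0,-26.5,0.085],
    [0.148,0.051,-0.037,0,0,-26.5,0.085],
  ],
)

```text
time: 1.68
position: [0.4824, -0.25, 0.3003]
ee_rot: [0.707, 0.707, 0.001, 0.001]
contact_force: [-1.0, -0.1, -0.1]
gripper_width: 0.0851
grip_force: 0.0
```

```bash
python3 - <<'E'
from h import *
c=cam('wrist'); save('w1',c['pixels']); import pickle; pickle.dump(c,open('w1.pkl','wb')); plan(.48,.16,.3,90)
E
```

```text
from [ 0.4806 -0.2512  0.2996] d [ 0.4112 -0.0016 -0.0007] rot [ 0.   0.  -0.1] rows>= [6.6 0. ] yaw 89.86 F [-0.9  0.4  0.1] w 0.0851 t 1.725
```

View pics/w1.png

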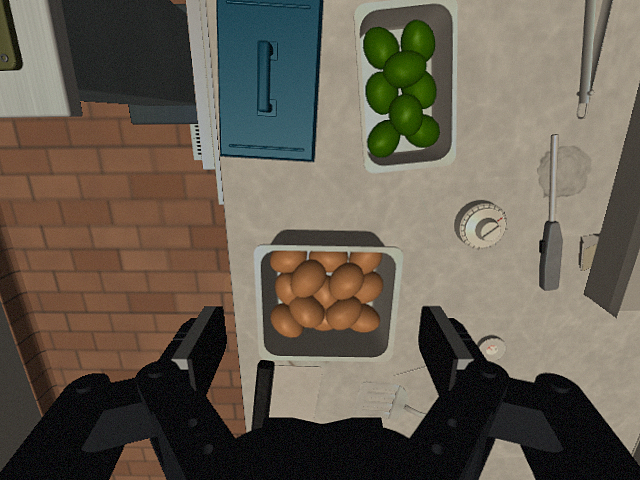

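The wrist view shows the egg pan rim with corners near (254,246), (402,248), (392,358) and (260,361). The lime pan is at (405,85), and the plain cover's bar runs from (265,41) to (265,112). I'll look further along +y.

>>> carry_out(
  motion=[
    [0.06,0,0,0,0,0,0.085],
    [0.12,0,0,0,0,0,0.085],
    [0.18,0,0,0,0,0,0.085],
    [0.2,0,0,0,0,0,0.085],
    [0.2,0,0,0,0,0,0.085],
  ],
)

```text
time: 2.35
position: [0.4796, -0.052, 0.299]
ee_rot: [0.709, 0.706, -0.0, -0.0]
contact_force: [0.4, -1.0, 0.6]
gripper_width: 0.0846
grip_force: 0.0
```

```bash
python3 - <<'E'
from h import *
c=cam('wrist'); save('w2',c['pixels']); import pickle; pickle.dump(c,open('w2.pkl','wb')); plan(.48,.16,.3,90)
E
```

```text
from [ 0.4799 -0.053   0.299 ] d [ 0.213  -0.0011 -0.0012] rot [-0.   0.1 -0.3] rows>= [3.4 0. ] yaw 89.69 F [0.1 0.5 0.7] w 0.0846 t 2.4
```

>>> carry_out(
  motion=[
    [0.06,0,0,0,0,0,0.085],
    [0.12,0,0,0,0,0,0.085],
    [0.18,0,0,0,0,0,0.085],
    [0.21,0,0,0,0,0,0.085],
    [0.21,0,0,0,0,0,0.085],
  ],
)

```text
time: 3.02
position: [0.4822, 0.1577, 0.2988]
ee_rot: [0.709, 0.706, -0.0, 0.0]
contact_force: [-0.3, 0.8, -0.5]
gripper_width: 0.0848
grip_force: 0.0
```

```bash
python3 - <<'E'
from h import *
c=cam('wrist'); save('w3',c['pixels']); import pickle; pickle.dump(c,open('w3.pkl','wb')); plan(.48,.16,.3,90)
E
```

```text
from [0.4821 0.1566 0.2988] d [ 0.0034 -0.0021 -0.0012] rot [-0.   0.1 -0.3] rows>= [0.1 0. ] yaw 89.68 F [0.1 0.3 0.2] w 0.0848 t 3.075
```

View pics/w2.png

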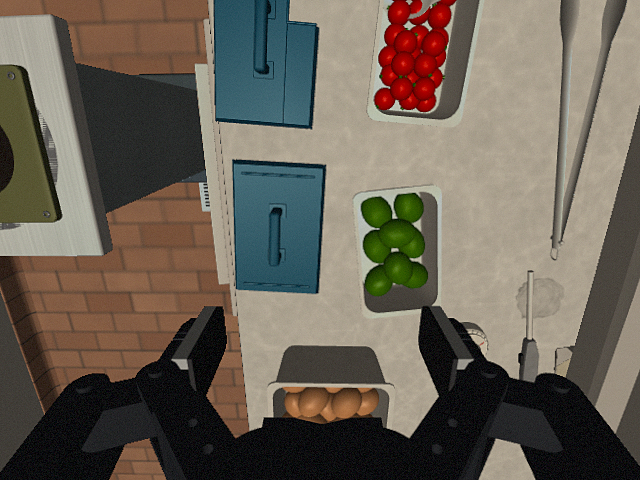

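View pics/w3.png

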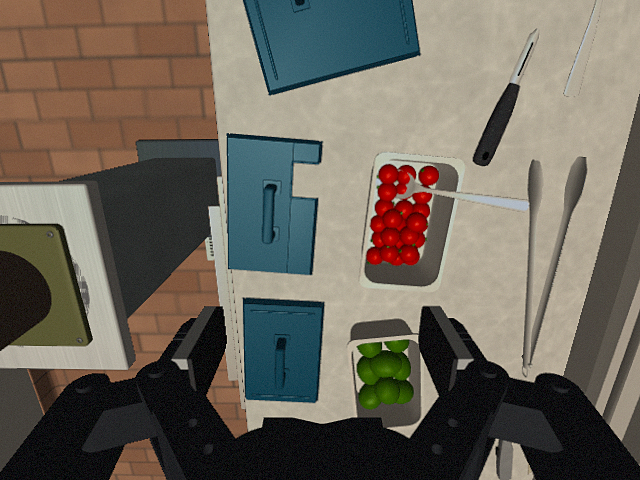

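w2 shows the lime pan clear at (400,250) and the plain cover at (278,227). w3 shows the spoon pan at (412,220), the notched cover at (273,205) with its cut-out at (308,180), and part of the large cover at the top. I'll rectify each pan onto its rim plane to read the edges.

```bash
cat >> h.py <<'E'
def rect(c,cx,cy,z,hx,hy,s):
    # top view: columns = -y ... keep col = x, row = -y
    xs=np.arange(-hx,hx,1/s)/1000+cx; ys=cy-np.arange(-hy,hy,1/s)/1000
    X,Y=np.meshgrid(xs,ys); P=np.c_[X.ravel(),Y.ravel(),np.full(X.size,z)]
    uv=proj(c,P).reshape(*X.shape,2).astype(np.float32)
    return cv2.remap(c['pixels'],uv[...,0],uv[...,1],cv2.INTER_CUBIC)
E
python3 - <<'E'
from h import *; import pickle
C={k:pickle.load(open(k+'.pkl','rb')) for k in('w1','w2','w3')}
t=[rect(C['w3'],.59,.11,.065,70,110,1.7),rect(C['w2'],.578,-.138,.065,70,110,1.7),rect(C['w1'],.49,-.385,.1,95,110,1.7)]
m=np.hstack(t); print([x.shape for x in t]); save('m1',m)
E
```

```text
[(374, 238, 3), (374, 238, 3), (374, 323, 3)]
```

View pics/m1.png

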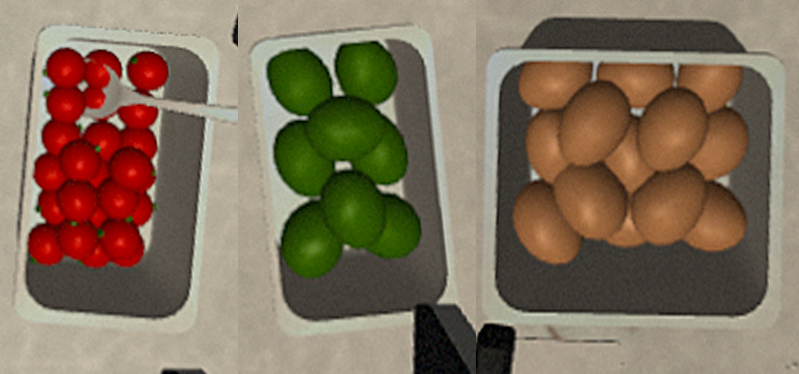

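The rims read clearly as greenish-white bands against the warm bench. The spoon pan is turned slightly clockwise, the lime pan slightly counter-clockwise, and the egg pan is nearly square. I'll fit them by colour.

```bash
cat > pans.py <<'E'
from h import *; import pickle
C={k:pickle.load(open(k+'.pkl','rb')) for k in('w1','w2','w3')}
out=[]
for nm,k,x,y,z,hx,W in(('spoon','w3',.59,.11,.065,66,108),('lime','w2',.578,-.138,.065,66,108),('egg','w1',.49,-.385,.1,92,162)):
    s=2; im=rect(C[k],x,y,z,hx,100,s); lab=cv2.cvtColor(cv2.GaussianBlur(im,(3,3),0),cv2.COLOR_RGB2LAB).astype(int)
    m=((lab[...,2]<132)&(lab[...,0]>135)).astype(np.uint8)*255
    m=cv2.morphologyEx(m,cv2.MORPH_OPEN,np.ones((5,5)))
    n,l,st,_=cv2.connectedComponentsWithStats(m); m=(l==1+np.argmax(st[1:,4])).astype(np.uint8)*255
    out.append(m)
    # per side edge points: outermost mask px in the middle 70% of each side, robust line fit
    ph,pw=m.shape; L={}
    def fit(p): 
        p=np.array(p,float)
        for _ in range(4):
            a=np.polyfit(p[:,0],p[:,1],1); e=p[:,1]-np.polyval(a,p[:,0]); p=p[abs(e)<max(1.5,1.5*np.std(e))]
        return a,len(p),np.std(e)
    rows=range(int(ph*.2),int(ph*.8)); cols=range(int(pw*.25),int(pw*.75))
    mid=lambda v:np.flatnonzero(v)
    L=[fit([(r,mid(m[r])[0]-.5) for r in rows if m[r].any()]),fit([(r,mid(m[r])[-1]+.5) for r in rows if m[r].any()]),
       fit([(q,mid(m[:,q])[0]-.5) for q in cols if m[:,q].any()]),fit([(q,mid(m[:,q])[-1]+.5) for q in cols if m[:,q].any()])]
    ang=[np.degrees(np.arctan(f[0][0])) for f in L]; print(nm,'angles',np.round(ang,2),'res',[round(f[2],2) for f in L],[f[1] for f in L])
    def X(a,b): # x=a0*r+a1 ; r=b0*x+b1
        q=(a[0]*b[1]+a[1])/(1-a[0]*b[0]); return np.array([q,b[0]*q+b[1]])
    k4=[X(L[i][0],L[j][0]) for i in(0,1) for j in(2,3)]
    w=[np.linalg.norm(k4[2]-k4[0])/s,np.linalg.norm(k4[3]-k4[1])/s,np.linalg.norm(k4[1]-k4[0])/s,np.linalg.norm(k4[3]-k4[2])/s]
    cen=np.mean(k4,0)/s; print('  centre',x+(cen[0]-hx)/1e3,y-(cen[1]-100)/1e3,'sides',np.round(w,1))
E
python3 pans.py
```

```text
Traceback (most recent call last):
  File "pans.py", line 20, in <module>
    fit([(q,mid(m[:,q])[0]-.5) for q in cols if m[:,q].any()]),fit([(q,mid(m[:,q])[-1]+.5) for q in cols if m[:,q].any()])]
    ~~~^^^^^^^^^^^^^^^^^^^^^^^^^^^^^^^^^^^^^^^^^^^^^^^^^^^^^^^
  File "pans.py", line 15, in fit
    a=np.polyfit(p[:,0],p[:,1],1); e=p[:,1]-np.polyval(a,p[:,0]); p=p[abs(e)<max(1.5,1.5*np.std(e))]
                 ~^^^^^
IndexError: too many indices for array: array is 1-dimensional, but 2 were indexed
```

```bash
python3 - <<'E'
import cv2,numpy as np
l=cv2.cvtColor(cv2.GaussianBlur(cv2.imread('pics/m1.png'),(3,3),0),cv2.COLOR_BGR2LAB)
for n,(u,v) in dict(rimS=(29,200),rimSr=(197,200),rimSb=(100,319),rimL=(270,200),rimLt=(340,38),rimLb=(340,325),rimE=(490,150),rimEb=(600,320),b1=(10,200),b2=(225,220),b3=(250,250),b4=(790,200),b5=(600,350)).items(): print(n,l[v-1:v+2,u-1:u+2].reshape(-1,3).mean(0).round())
E
```

```text
rimS [192. 128. 139.]
rimSr [103. 128. 133.]
rimSb [201. 125. 138.]
rimL [183. 127. 138.]
rimLt [189. 124. 137.]
rimLb [194. 124. 138.]
rimE [181. 126. 131.]
rimEb [177. 124. 138.]
b1 [186. 126. 139.]
b2 [182. 127. 140.]
b3 [174. 128. 139.]
b4 [159. 128. 138.]
b5 [166. 129. 139.]
```

```bash
python3 - <<'E'
import cv2,numpy as np
l=cv2.cvtColor(cv2.imread('pics/m1.png'),cv2.COLOR_BGR2LAB).astype(float)
def pr(v0,v1,u0,u1,ax):
    p=l[v0:v1,u0:u1].mean(axis=0 if ax else 1); print((v0,v1,u0,u1)); print(p.round().astype(int).T.tolist())
pr(195,205,8,50,1); pr(195,205,180,225,1); pr(180,190,245,290,1); pr(305,345,95,105,0); pr(190,200,477,510,1)
E
```

```text
(195, 205, 8, 50)
[[183, 183, 183, 183, 182, 181, 183, 186, 186, 185, 166, 133, 107, 103, 122, 155, 185, 196, 194, 192, 190, 191, 194, 201, 208, 212, 212, 197, 177, 134, 82, 49, 47, 54, 61, 65, 68, 69, 72, 74, 76, 77], [127, 127, 126, 127, 127, 127, 127, 127, 128, 128, 128, 128, 128, 128, 128, 127, 127, 127, 128, 129, 128, 128, 126, 124, 122, 121, 122, 123, 122, 130, 147, 163, 167, 171, 174, 176, 177, 178, 179, 180, 181, 181], [139, 139, 139, 139, 139, 138, 139, 139, 139, 139, 138, 136, 135, 135, 136, 138, 140, 140, 140, 140, 140, 139, 138, 136, 136, 135, 134, 134, 133, 135, 140, 152, 156, 160, 164, 166, 168, 168, 169, 170, 171, 172]]
(195, 205, 180, 225)
[[87, 88, 90, 90, 89, 89, 89, 89, 89, 89, 90, 90, 89, 86, 79, 70, 69, 92, 146, 193, 213, 206, 201, 199, 198, 198, 194, 187, 183, 183, 184, 184, 183, 182, 181, 182, 182, 182, 181, 180, 182, 182, 181, 180, 182], [129, 129, 130, 129, 129, 128, 128, 128, 129, 129, 129, 129, 129, 129, 129, 130, 129, 128, 125, 123, 122, 122, 122, 123, 122, 122, 124, 127, 128, 129, 128, 128, 128, 128, 127, 128, 128, 128, 128, 129, 128, 128, 128, 128, 128],
[... 1357 characters left out ...]
133, 134, 133, 132, 132, 133, 134, 136, 137, 138, 138, 138, 138, 137, 137, 138, 138, 137, 138, 138, 138, 138, 139, 139, 139, 139, 139, 139, 139, 139, 139, 139, 139, 140, 140, 140, 139, 139]]
(190, 200, 477, 510)
[[164, 162, 160, 159, 160, 164, 168, 173, 177, 180, 180, 179, 177, 177, 180, 182, 182, 174, 157, 130, 87, 51, 38, 52, 60, 60, 60, 59, 59, 60, 60, 58, 56], [128, 128, 129, 129, 129, 128, 128, 127, 127, 126, 127, 127, 126, 126, 126, 126, 126, 126, 126, 126, 127, 128, 129, 128, 128, 128, 128, 129, 129, 129, 128, 128, 128], [138, 138, 139, 139, 139, 138, 137, 135, 133, 132, 133, 133, 134, 134, 133, 134, 134, 135, 134, 134, 133, 131, 131, 132, 132, 132, 131, 131, 131, 132, 133, 133, 132]]
```

By eye the rims measure about 107x174 mm (spoon, yaw -4.2°) and 107x174 mm (lime, yaw +4.4°), matching the given sizes. The egg pan reads 175 in x and 160 in y, so it stands with its own y along world x, like the large cover's bar. I'll refine each side with averaged profiles.

```bash
cat > pans.py <<'E'
from h import *; import pickle
C={k:pickle.load(open(k+'.pkl','rb')) for k in('w1','w2','w3')}
def rrect(c,x,y,z,hx,hy,yaw,s=2):
    a=np.radians(yaw); gx,gy=np.meshgrid(np.arange(-hx,hx+.1,1/s)/1e3,-np.arange(-hy,hy+.1,1/s)/1e3)
    P=np.c_[(x+gx*np.cos(a)-gy*np.sin(a)).ravel(),(y+gx*np.sin(a)+gy*np.cos(a)).ravel(),np.full(gx.size,z)]
    uv=proj(c,P).reshape(*gx.shape,2).astype(np.float32)
    return cv2.remap(c['pixels'],uv[...,0],uv[...,1],cv2.INTER_LINEAR)
def edge(band,s=2): # band: across = axis 1, outside first
    l=cv2.cvtColor(band,cv2.COLOR_RGB2LAB).astype(float)*[.6,2,2]; p=np.median(l,axis=0)
    d=np.linalg.norm(p-np.median(p[:10],0),axis=1); n=d[:10].std()
    i=np.flatnonzero(d>max(5,5*n))
    return i[0]/s,d
for nm,k,x,y,z,yaw,W,H in(('spoon','w3',.5885,.1156,.065,-4.2,108,176),('lime','w2',.574,-.134,.065,4.4,108,176),('egg','w1',.49,-.385,.1,0,176,162)):
    m=12; res={}
    im=rrect(C[k],x,y,z,W/2+m,H/2+m,yaw); h,w=im.shape[:2]; q=2*m*2
    for lab,b in(('-x',im[h//4:3*h//4,:q]),('+x',im[int(h*.4):3*h//4,::-1][:,:q]),('+y',im[:q,w//4:3*w//4].transpose(1,0,2)),('-y',im[::-1][:q,w//4:3*w//4].transpose(1,0,2))):
        half=len(b)//2; e=[edge(v)[0]-m for v in(b,b[:half],b[half:])]; res[lab]=[round(v,1) for v in e]
    print(nm,res)  # + = inside the expected edge (mm); halves give yaw
E
python3 pans.py
```

```text
spoon {'-x': [np.float64(-2.5), np.float64(-2.5), np.float64(-2.5)], '+x': [np.float64(0.0), np.float64(0.0), np.float64(0.5)], '+y': [np.float64(0.5), np.float64(0.0), np.float64(0.5)], '-y': [np.float64(-0.5), np.float64(-0.5), np.float64(0.0)]}
lime {'-x': [np.float64(3.5), np.float64(2.5), np.float64(4.0)], '+x': [np.float64(-2.5), np.float64(-2.0), np.float64(-3.0)], '+y': [np.float64(-1.5), np.float64(-1.5), np.float64(-2.0)], '-y': [np.float64(0.0), np.float64(-0.5), np.float64(0.5)]}
egg {'-x': [np.float64(-2.5), np.float64(-2.5), np.float64(-3.0)], '+x': [np.float64(3.0), np.float64(3.0), np.float64(4.0)], '+y': [np.float64(0.5), np.float64(-1.0), np.float64(0.0)], '-y': [np.float64(-1.0), np.float64(7.0), np.float64(-1.5)]}
```

```bash
cat > cw.py <<'E'
from h import *; import pickle,sys
def covers(c,tag=''):
    hsv=cv2.cvtColor(c['pixels'],cv2.COLOR_RGB2HSV)
    m=cv2.inRange(hsv,(85,100,25),(115,255,200)); m=cv2.morphologyEx(m,cv2.MORPH_OPEN,np.ones((3,3)))
    for k in cv2.findContours(m,cv2.RETR_EXTERNAL,cv2.CHAIN_APPROX_NONE)[0]:
        if cv2.contourArea(k)<2500: continue
        x,y,w,h=cv2.boundingRect(k)
        P=(onz(c,k.reshape(-1,2),0.0)[:,:2]*1000).astype(np.float32); r=cv2.minAreaRect(P)
        print(tag,'px',(x,y,w,h),'c',np.round(r[0],1),np.round(r[1],1),round(r[2],2))
if __name__=='__main__':
    for k in('w2','w3'): covers(pickle.load(open(k+'.pkl','rb')),k)
    c=pickle.load(open('w3.pkl','rb')); P=onz(c,[(270,184),(268,242)],.0465); print('bar notched',P.mean(0),np.degrees(np.arctan2(*(P[0]-P[1])[1::-1])))
    c=pickle.load(open('w2.pkl','rb')); P=onz(c,[(276,207),(273,266)],.0465); print('bar small',P.mean(0),np.degrees(np.arctan2(*(P[0]-P[1])[1::-1])))
    plan(.411,.127,.08,85)
E
python3 cw.py
```

```text
w2 px (233, 160, 92, 133) c [ 413.1 -120. ] [196.1 126.5] 86.36
w2 px (214, 0, 105, 128) c [407.4  97.8] [144.1 126.9] 85.49
w3 px (243, 298, 81, 104) c [ 412.6 -123.2] [200.4 126.5] 86.48
w3 px (227, 134, 95, 140) c [409.2 122.7] [195.4 126.6] 85.15
w3 px (243, 0, 177, 94) c [495.  347.4] [195.3 109. ] 13.42
bar notched [0.41234275 0.12715405 0.0465    ] 84.94881814403158
bar small [ 0.41510332 -0.11458653  0.0465    ] 84.37109965678016
from [0.4821 0.1566 0.2988] d [-0.0296 -0.0708  0.2189] rot [-0.   0.1  4.7] rows>= [3.7 0.4] yaw 89.68 F [0.1 0.3 0.2] w 0.0848 t 3.075
```

Cover sizes match the given 196 x 128 mm: notched at (0.4095, 0.1235) with its y axis at 85.2°, plain at (0.413, -0.119) with its y axis at 86.4°. Going for the notched cover.

>>> carry_out(
  motion=[
    [-0.02,-0.045,0.035,0,0,2,0.085],
    [-0.033,-0.073,0.085,0,0,4.5,0.085],
    [-0.033,-0.073,0.145,0,0,4.5,0.085],
    [-0.033,-0.073,0.205,0,0,4.5,0.085],
    [-0.033,-0.073,0.24,0,0,4.5,0.085],
  ],
  grip_force=50,
)

```text
time: 3.7
position: [0.407, 0.1223, 0.057]
ee_rot: [0.737, 0.676, -0.002, -0.0]
contact_force: [-0.3, -0.5, -0.5]
gripper_width: 0.0852
grip_force: 0.0
```

```bash
python3 - <<'E'
from h import *
plan(.4095,.1235,.021,85.15)
E
```

```text
from [0.407  0.1223 0.057 ] d [0.0014 0.0025 0.036 ] rot [-0.2  0.1 -0.1] rows>= [0.6 0. ] yaw 85.03 F [-0.3 -0.5 -0.5] w 0.0852 t 3.7
```

>>> carry_out(
  motion=[
    [0.001,0.002,0.02,0,0,0,0.085],
    [0.001,0.002,0.037,0,0,0,0.085],
    [0.001,0.002,0.037,0,0,0,0.0],
    [0.001,0.002,0.037,0,0,0,0.0],
    [0.001,0.002,0.037,0,0,0,0.0],
  ],
  grip_force=50,
)

```text
time: 4.32
position: [0.4114, 0.1256, 0.023]
ee_rot: [0.736, 0.677, 0.001, 0.001]
contact_force: [0.8, -0.1, -0.9]
gripper_width: 0.0316
grip_force: 0.0
```

>>> carry_out(
  motion=[
    [0,0,0,0,0,0,0.0],
    [0,0,0,0,0,0,0.0],
  ],
)

```text
time: 4.58
position: [0.4108, 0.1261, 0.0226]
ee_rot: [0.736, 0.677, 0.0, 0.0]
contact_force: [-0.4, 0.1, -0.7]
gripper_width: -0.0
grip_force: 0.0
```

```bash
python3 - <<'E'
from h import *
plan(.5877,.1153,.18,85.8)
E
```

```text
from [0.4108 0.1261 0.0226] d [ 0.004   0.1774 -0.1572] rot [ 0.1 -0.  -0.6] rows>= [3.8 0.1] yaw 85.23 F [-0.4  0.1 -0.7] w -0.0 t 4.575
```

The gripper shut to 0, so it missed the bar. I'll look.

```bash
python3 - <<'E'
from h import *
c=cam('wrist');a=c['pixels'][100:480,120:520]; b=cam('side')['pixels'][200:290,210:330]; s=cam('scene')['pixels'][260:380,240:400]
m=np.zeros((600,800,3),np.uint8); m[:380,:400]=a; m[:300,400:]=cv2.resize(b,(400,300)); m[300:600,400:]=cv2.resize(s,(400,300)); save('g1',m)
E
```

```text
(no output)
```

View pics/g1.png

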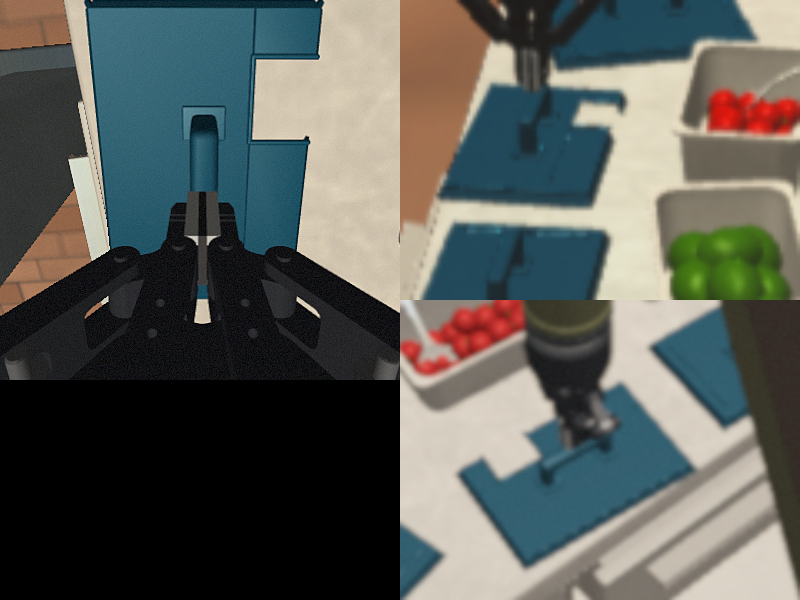

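The fingers are shut and appear above the bar rather than around it. I'll check the reported TCP against the camera views.

```bash
python3 - <<'E'
from h import *
s=readout.read_state(); p=s['position']; T=R.from_quat(s['ee_rot']).as_matrix()
print(s['contact_force'],s['gripper_width'],p)
for n in('side','scene','wrist'):
    c=cam(n)
    for d in(0,.019,.04): print(n,d,proj(c,p-T[:,2]*d).round(1), 'bar ends',proj(c,[[.4095+.0033,.1235+.038,.0465],[.4095-.0033,.1235-.038,.0465]]).round(0).tolist())
print('crop->full: side tip',210+133*.3,200+90*.3,'scene tip',240+(585-400)*.4,260+(445-300)*.4)
E
```

```text
[ 0.18431633 -0.66982888 -0.32237685] 0.00012493617563011855 [0.41056236 0.12610472 0.02237768]
side 0 [[249.9 237.1]] bar ends [[252.0, 224.0], [246.0, 236.0]]
side 0.019 [[249.7 231. ]] bar ends [[252.0, 224.0], [246.0, 236.0]]
side 0.04 [[249.4 224.3]] bar ends [[252.0, 224.0], [246.0, 236.0]]
scene 0 [[309.1 323.7]] bar ends [[296.0, 325.0], [324.0, 310.0]]
scene 0.019 [[308.9 319.1]] bar ends [[296.0, 325.0], [324.0, 310.0]]
scene 0.04 [[308.7 313.9]] bar ends [[296.0, 325.0], [324.0, 310.0]]
wrist 0 [[324.3 277.5]] bar ends [[323.0, 230.0], [323.0, 366.0]]
wrist 0.019 [[324.4 293.7]] bar ends [[323.0, 230.0], [323.0, 366.0]]
wrist 0.04 [[324.7 316. ]] bar ends [[323.0, 230.0], [323.0, 366.0]]
crop->full: side tip 249.9 227.0 scene tip 314.0 318.0
```

```bash
python3 - <<'E'
from h import *
s=readout.read_state();c=cam('wrist'); print(np.array(c['position'])-s['position'])
f=lambda *a:[(u+120,v+100) for u,v in a]
P=onz(c,f((90,6),(320,5)),.013); print('far edge',P.round(4).tolist(),np.linalg.norm(P[1]-P[0]))
P=onz(c,f((255,57),(252,140)),.013); print('notch',P.round(4).tolist(),np.linalg.norm(P[1]-P[0]))
P=onz(c,f((203,118)),.0465); print('bar end',P)
for z in(.02,.03,.04,.05,.06): print(z,onz(c,f((204,193)),z).round(4).tolist(),onz(cam('side'),[(250,227)],z).round(4).tolist(),onz(cam('scene'),[(314,318)],z).round(4).tolist())
print(s['joints'])
E
```

```text
[0.00611015 0.0836459  0.17538757]
far edge [[0.3607, 0.2211, 0.013], [0.4761, 0.2118, 0.013]] 0.11574519407099226
notch [[0.4425, 0.1888, 0.013], [0.4392, 0.1427, 0.013]] 0.04617490081094903
bar end [[0.41325366 0.16734555 0.0465    ]]
0.02 [[0.4095, 0.1151, 0.02]] [[0.4035, 0.1944, 0.02]] [[0.4171, 0.1061, 0.02]]
0.03 [[0.4099, 0.1205, 0.03]] [[0.406, 0.1743, 0.03]] [[0.4116, 0.1102, 0.03]]
0.04 [[0.4103, 0.1258, 0.04]] [[0.4085, 0.1542, 0.04]] [[0.4061, 0.1144, 0.04]]
0.05 [[0.4107, 0.1311, 0.05]] [[0.411, 0.1341, 0.05]] [[0.4006, 0.1185, 0.05]]
0.06 [[0.4111, 0.1364, 0.06]] [[0.4135, 0.114, 0.06]] [[0.3951, 0.1226, 0.06]]
[ 1.99572335e-01  3.40256151e-01  2.03146443e+00 -6.08981911e-06
  7.69872428e-01  2.82930632e-01]
```

```bash
python3 - <<'E'
from h import *
c=cam('side'); print(proj(c,[[.18,-.546,.198],[.18,-.546,.211],[.18,-.546,.233]]).round())
s=cam('side')['pixels'][190:260,215:285]; w=cam('wrist')['pixels'][260:400,250:390]
save('g2',np.hstack([cv2.resize(s,(400,400),interpolation=cv2.INTER_CUBIC),cv2.resize(w,(400,400),interpolation=cv2.INTER_CUBIC)]))
E
```

```text
[[ 64. 328.]
 [ 63. 321.]
 [ 60. 310.]]
```

View pics/g2.png

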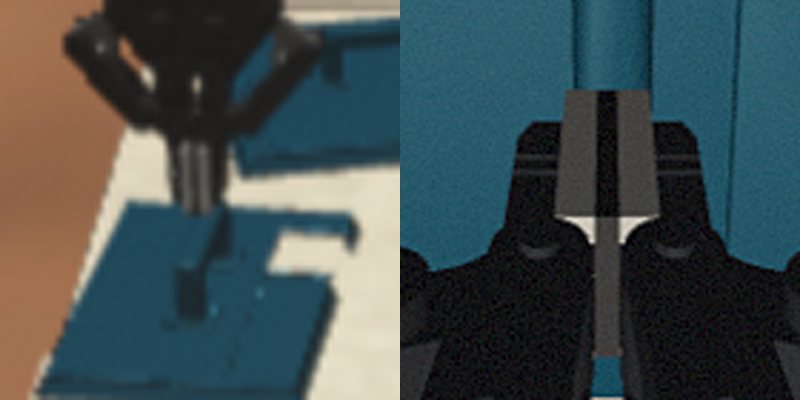

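In the zoom the shut fingertips show at side pixel (250,227), well above the projected TCP at (250,237). That suggests they are above the bar, with the reported height reading low. Touching down gently with the shut fingers will measure the true height.

>>> carry_out(
  motion=[
    [0,0,0.001,0,0,0,0.0],
    [0,0,0.002,0,0,0,0.0],
  ],
)

```text
time: 5.82
position: [0.4105, 0.126, 0.0201]
ee_rot: [0.736, 0.677, 0.0, 0.0]
contact_force: [0.2, 0.6, -0.4]
gripper_width: -0.0004
grip_force: 0.0
```

>>> carry_out(
  motion=[
    [0,0,0.001,0,0,0,0.0],
    [0,0,0.002,0,0,0,0.0],
  ],
)

```text
time: 6.08
position: [0.4105, 0.126, 0.0181]
ee_rot: [0.736, 0.677, -0.0, -0.0]
contact_force: [0.8, -0.2, -0.0]
gripper_width: -0.0
grip_force: 0.0
```

>>> carry_out(
  motion=[
    [0,0,0.001,0,0,0,0.0],
    [0,0,0.002,0,0,0,0.0],
  ],
)

```text
time: 6.32
position: [0.4105, 0.126, 0.0161]
ee_rot: [0.736, 0.677, -0.0, -0.0]
contact_force: [0.1, 0.2, -0.4]
gripper_width: -0.0
grip_force: 0.0
```

>>> carry_out(
  motion=[
    [0,0,0.001,0,0,0,0.0],
    [0,0,0.002,0,0,0,0.0],
  ],
)

```text
time: 6.58
position: [0.4105, 0.126, 0.0142]
ee_rot: [0.736, 0.677, 0.0, 0.0]
contact_force: [0.4, 0.1, 0.0]
gripper_width: 0.0001
grip_force: 0.0
```

>>> carry_out(
  motion=[
    [0,0,0.001,0,0,0,0.0],
    [0,0,0.002,0,0,0,0.0],
  ],
)

```text
time: 6.82
position: [0.4106, 0.126, 0.0132]
ee_rot: [0.736, 0.677, 0.0, 0.0]
contact_force: [-4.6, -1.3, 23.3]
gripper_width: -0.0
grip_force: 11.8
```

```bash
python3 - <<'E'
from h import *
s=readout.read_state(); print(s['position'],s['contact_force'])
c=cam('side'); g=c['pixels'][200:250,235:275]; save('g3',cv2.resize(g,(640,800),interpolation=cv2.INTER_CUBIC)[:600])
E
```

```text
[0.41060275 0.12598518 0.01315385] [-4.63817014 -1.34961009 23.29444444]
```

View pics/g3.png

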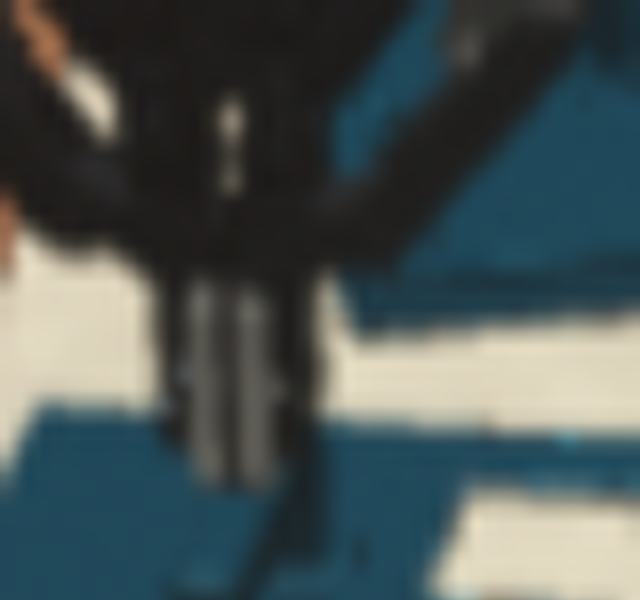

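Contact came at a reported z of 0.0132, where shut fingers on top of the bar would mean the tips sit 33 mm behind the nominal TCP. I'll test that against the open-finger picture w1.

```bash
python3 - <<'E'
from h import *; import pickle
c=pickle.load(open('w1.pkl','rb')); s=np.array([.4806,-.2512,.2996]); 
Rt=np.array([[-.001,.945,.327],[1,0,.001],[.001,.327,-.945]]); T=rot(c)@Rt.T; o=np.array(c['position'])-T@np.array([.0833,0,-.1754])
for d in(0,.013,.033,.046):
    for x in(-.011,.011): print('w1 d',d,'x',x,proj(c,[o+T@np.array([x,-.0425,-d]),o+T@np.array([x,.0425,-d]),o+T@np.array([x,-.057,-d])]).round().tolist())
c=cam('wrist'); s=readout.read_state(); T=R.from_quat(s['ee_rot']).as_matrix()
for d in(0,.01,.02,.033):
    for x in(-.011,.011): print('now d',d,'x',x,proj(c,[s['position']+T@np.array([x,-.01,-d]),s['position']+T@np.array([x,.01,-d])]).round().tolist())
E
```

```text
w1 d 0 x -0.011 [[248.0, 294.0], [397.0, 294.0], [223.0, 293.0]]
w1 d 0 x 0.011 [[245.0, 258.0], [400.0, 258.0], [219.0, 258.0]]
w1 d 0.013 x -0.011 [[243.0, 305.0], [402.0, 305.0], [216.0, 305.0]]
w1 d 0.013 x 0.011 [[240.0, 268.0], [405.0, 268.0], [212.0, 267.0]]
w1 d 0.033 x -0.011 [[234.0, 326.0], [411.0, 326.0], [204.0, 326.0]]
w1 d 0.033 x 0.011 [[230.0, 285.0], [415.0, 285.0], [199.0, 285.0]]
w1 d 0.046 x -0.011 [[227.0, 343.0], [418.0, 343.0], [195.0, 343.0]]
w1 d 0.046 x 0.011 [[222.0, 299.0], [423.0, 299.0], [189.0, 299.0]]
now d 0 x -0.011 [[307.0, 295.0], [342.0, 295.0]]
now d 0 x 0.011 [[306.0, 259.0], [342.0, 259.0]]
now d 0.01 x -0.011 [[306.0, 304.0], [343.0, 304.0]]
now d 0.01 x 0.011 [[305.0, 267.0], [343.0, 267.0]]
now d 0.02 x -0.011 [[305.0, 314.0], [344.0, 314.0]]
now d 0.02 x 0.011 [[304.0, 275.0], [345.0, 275.0]]
now d 0.033 x -0.011 [[304.0, 328.0], [345.0, 328.0]]
now d 0.033 x 0.011 [[303.0, 287.0], [346.0, 287.0]]
```

The open tips in w1 at about (224,307) and (420,307) fit d ≈ 46-50 mm, so three independent checks agree. The real tips sit about 33 mm behind the reported TCP, and I'll subtract 33 mm in z from every target. Regrasping.

>>> carry_out(
  motion=[
    [0,0,-0.012,0,0,0,0.085],
    [0,0,-0.012,0,0,0,0.085],
    [0,0,-0.012,0,0,0,0.085],
    [0,0,-0.012,0,0,0,0.085],
    [0,0,0.0,0,0,0,0.085],
  ],
)

```text
time: 7.55
position: [0.4113, 0.1261, 0.0122]
ee_rot: [0.736, 0.677, 0.001, 0.0]
contact_force: [-0.5, -0.1, 0.6]
gripper_width: 0.0851
grip_force: 0.0
```

>>> carry_out(
  motion=[
    [0,0,0.012,0,0,0,0.085],
    [0,0,0.025,0,0,0,0.085],
    [0,0,0.025,0,0,0,0.085],
  ],
)

```text
time: 7.92
position: [0.409, 0.1257, -0.0143]
ee_rot: [0.736, 0.677, -0.002, -0.001]
contact_force: [0.5, -1.7, -0.4]
gripper_width: 0.0852
grip_force: 0.0
```

>>> carry_out(
  motion=[
    [0,0,0,0,0,0,0],
    [0,0,0,0,0,0,0],
    [0,0,0,0,0,0,0],
    [0,0,0,0,0,0,0],
    [0,0,0,0,0,0,0],
  ],
)

```text
time: 8.55
position: [0.4108, 0.126, -0.0124]
ee_rot: [0.736, 0.677, 0.0, 0.0]
contact_force: [-0.3, -1.3, 4.2]
gripper_width: 0.0133
grip_force: 49.2
```

Grasped at 13.3 mm with 49 N. Lifting and carrying to above the spoon pan.

>>> carry_out(
  motion=[
    [0,0,-0.05,0,0,0,0],
    [0,0,-0.11,0,0,0,0],
    [0.002,0.055,-0.125,0,0,0,0],
    [0.004,0.11,-0.125,0,0,-0.6,0],
    [0.007,0.165,-0.125,0,0,-0.6,0],
  ],
)

```text
time: 9.18
position: [0.5769, 0.1191, 0.1128]
ee_rot: [0.732, 0.681, 0.0, 0.0]
contact_force: [-0.1, -0.5, -1.0]
gripper_width: 0.0133
grip_force: 49.3
```

>>> carry_out(
  motion=[
    [0,0.012,0,0,0,0,0],
    [0,0.012,0,0,0,0,0],
    [0,0.012,0,0,0,0,0],
  ],
)

```text
time: 9.55
position: [0.5849, 0.1183, 0.1115]
ee_rot: [0.732, 0.681, -0.001, -0.001]
contact_force: [-0.3, 0.0, -1.4]
gripper_width: 0.0127
grip_force: 49.3
```

```bash
python3 - <<'E'
from h import *
plan(.588,.118,.0426,85.8)
c=cam('wrist'); save('w4',c['pixels'])
E
```

```text
from [0.5849 0.1183 0.1115] d [-0.      0.0034  0.0689] rot [-0.2  0.   0. ] rows>= [1.1 0. ] yaw 85.82 F [-0.3  0.  -1.4] w 0.0127 t 9.55
```

View pics/w4.png

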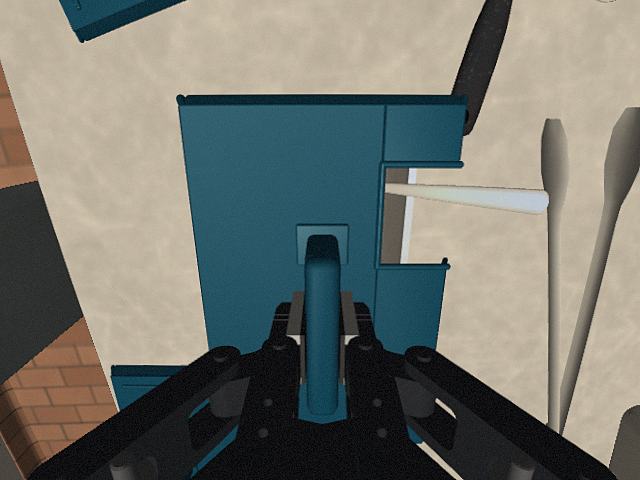

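The cover is held level, and the spoon handle lies within the cut-out (spoon at (420,190), cut-out rows 165-265). Lowering.

>>> carry_out(
  motion=[
    [0,0.003,0,0,0,0,0],
    [0,0.003,0.02,0,0,0,0],
    [0,0.003,0.035,0,0,0,0],
    [0,0.003,0.05,0,0,0,0],
    [0,0.003,0.058,0,0,0,0],
  ],
)

```text
time: 10.22
position: [0.5897, 0.118, 0.053]
ee_rot: [0.732, 0.681, -0.001, -0.001]
contact_force: [-0.2, -0.5, -1.2]
gripper_width: 0.0134
grip_force: 49.3
```

>>> carry_out(
  motion=[
    [0,0,0.004,0,0,0,0],
    [0,0,0.008,0,0,0,0],
    [0,0,0.009,0,0,0,0],
  ],
)

```text
time: 10.6
position: [0.5907, 0.1181, 0.0452]
ee_rot: [0.733, 0.681, 0.0, 0.0]
contact_force: [-0.5, -0.0, -0.4]
gripper_width: 0.013
grip_force: 49.3
```

```bash
python3 - <<'E'
from h import *
plan(.588,.118,.0426,85.8)
E
```

```text
from [0.5907 0.1181 0.0452] d [-0.0003 -0.0026  0.0026] rot [ 0. -0.  0.] rows>= [0.1 0. ] yaw 85.81 F [-0.5 -0.  -0.4] w 0.013 t 10.6
```

>>> carry_out(
  motion=[
    [0,-0.002,0.001,0,0,0,0],
    [0,-0.002,0.003,0,0,0,0],
    [0,-0.002,0.003,0,0,0,0],
  ],
)

```text
time: 10.98
position: [0.5885, 0.1183, 0.0427]
ee_rot: [0.732, 0.681, 0.0, 0.0]
contact_force: [-1.9, 0.9, 3.1]
gripper_width: 0.0132
grip_force: 49.8
```

Seated with light contact at 3 N. Releasing and lifting away.

>>> carry_out(
  motion=[
    [0,0,0,0,0,0,0.085],
    [0,0,0,0,0,0,0.085],
    [0,0,0,0,0,0,0.085],
    [0,0,-0.03,0,0,0,0.085],
    [0,0,-0.09,0,0,0,0.085],
  ],
)

```text
time: 11.6
position: [0.586, 0.1179, 0.1302]
ee_rot: [0.732, 0.681, -0.003, -0.002]
contact_force: [0.1, 0.6, 0.5]
gripper_width: 0.0849
grip_force: 0.0
```

```bash
python3 - <<'E'
from h import *
from cw import covers
c=cam('wrist'); save('w5',c['pixels'])
plan(.47,.37,.22,13.5)
E
```

```text
from [0.5926 0.1188 0.1406] d [ 0.2417 -0.1398 -0.0803] rot [ 0.4 -0.5 72.3] rows>= [4.6 6.8] yaw 85.81 F [2.8 1.  4.9] w 0.085 t 11.65
```

>>> carry_out(
  motion=[
    [0.03,-0.03,-0.03,0,0,10,0.085],
    [0.08,-0.06,-0.05,0,0,20,0.085],
    [0.13,-0.085,-0.07,0,0,30,0.085],
    [0.185,-0.11,-0.08,0,0,40,0.085],
    [0.235,-0.135,-0.085,0,0,50,0.085],
  ],
)

```text
time: 12.28
position: [0.4708, 0.3645, 0.2182]
ee_rot: [0.952, 0.305, 0.001, -0.0]
contact_force: [0.3, 1.4, -0.3]
gripper_width: 0.0851
grip_force: 0.0
```

>>> carry_out(
  motion=[
    [0,0,0,0,0,10,0.085],
    [0,0,0,0,0,20,0.085],
    [0,0,0,0,0,22.3,0.085],
    [0,0,0,0,0,22.3,0.085],
  ],
)

```text
time: 12.78
position: [0.4709, 0.3626, 0.2171]
ee_rot: [0.993, 0.118, 0.0, -0.0]
contact_force: [0.0, 0.5, -1.0]
gripper_width: 0.0846
grip_force: 0.0
```

```bash
python3 - <<'E'
from h import *
from cw import covers
import pickle
c=cam('wrist'); save('w6',c['pixels']); covers(c); pickle.dump(c,open('w6.pkl','wb'))
covers(cam('scene'),'scene')
plan(.486,.387,.04,13.5)
E
```

```text
px (577, 261, 63, 98) c [396.6 -49. ] [160.8  84.6] 31.21
 px (223, 86, 171, 172) c [486.2 382.5] [194.  181.3] 13.52
 px (483, 48, 157, 190) c [593.4  75.2] [219.4 148.5] 85.79
scene px (145, 322, 110, 96) c [488.4 383.4] [189.1 173.8] 13.78
scene px (224, 238, 87, 63) c [628.3  93.1] [197.1 129.7] 85.98
from [0.471  0.3625 0.2171] d [ 0.0203 -0.0203  0.1771] rot [-0.   0.   0.1] rows>= [2.9 0. ] yaw 13.55 F [-1.4 -0.7 -0.3] w 0.085 t 12.875
```

View pics/w6.png

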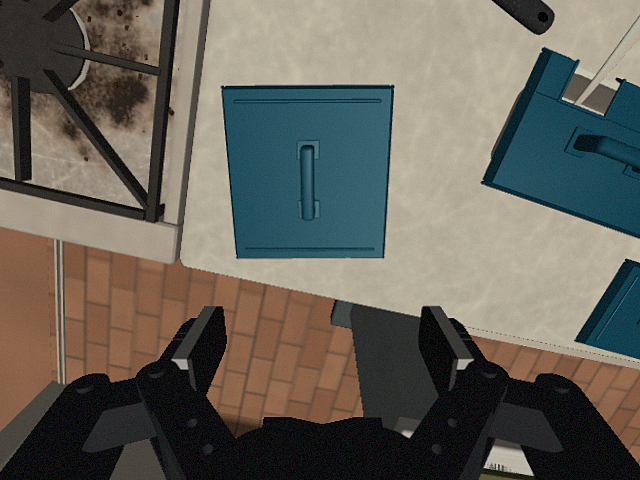

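Large cover found at (0.486, 0.3825), yaw 13.5°, size 194x181 mm as expected. Descending to grasp it.

>>> carry_out(
  motion=[
    [0.01,-0.008,0.05,0,0,0,0.085],
    [0.02,-0.016,0.11,0,0,0,0.085],
    [0.02,-0.016,0.165,0,0,0,0.085],
    [0.02,-0.016,0.21,0,0,0,0.085],
    [0.02,-0.016,0.228,0,0,0,0.085],
  ],
)

```text
time: 13.5
position: [0.485, 0.3813, -0.0137]
ee_rot: [0.993, 0.118, -0.002, 0.001]
contact_force: [0.1, 0.7, -1.1]
gripper_width: 0.0852
grip_force: 0.0
```

```bash
python3 - <<'E'
from h import *
plan(.4865,.3825,-.012,13.5)
E
```

```text
from [ 0.485   0.3813 -0.0137] d [ 0.0018 -0.0008 -0.0017] rot [0.1 0.3 0. ] rows>= [0. 0.] yaw 13.52 F [ 0.1  0.7 -1.1] w 0.0852 t 13.5
```

>>> carry_out(
  motion=[
    [0,0,0,0,0,0,0.085],
    [0,0,0,0,0,0,0],
    [0,0,0,0,0,0,0],
    [0,0,0,0,0,0,0],
    [0,0,0,0,0,0,0],
  ],
)

```text
time: 14.12
position: [0.4871, 0.383, -0.0098]
ee_rot: [0.993, 0.118, 0.001, -0.0]
contact_force: [-3.6, -1.1, 5.3]
gripper_width: 0.013
grip_force: 50.6
```

>>> carry_out(
  motion=[
    [0,0,0,0,0,0,0],
    [0,0,0,0,0,0,0],
  ],
)

```text
time: 14.38
position: [0.4871, 0.383, -0.0098]
ee_rot: [0.993, 0.118, 0.001, -0.0]
contact_force: [-1.2, -1.3, 6.0]
gripper_width: 0.0128
grip_force: 50.1
```

```bash
python3 - <<'E'
from h import *
plan(.4873,-.3855,.14,-1)
E
```

```text
from [ 0.4871  0.383  -0.0098] d [-0.1793  0.7472 -0.1504] rot [-0.  -0.1 14.5] rows>= [12.5  1.4] yaw 13.51 F [-1.2 -1.3  6. ] w 0.0128 t 14.375
```

Grasped. Lifting and carrying to the egg pan at a height that clears the placed cover.

>>> carry_out(
  motion=[
    [0,0,-0.055,0,0,0,0],
    [0,0,-0.115,0,0,0,0],
    [-0.01,0.04,-0.155,0,0,5,0],
    [-0.023,0.098,-0.16,0,0,10,0],
    [-0.037,0.155,-0.16,0,0,14.5,0],
  ],
)

```text
time: 15.0
position: [0.4873, 0.2221, 0.1501]
ee_rot: [1.0, -0.009, 0.001, -0.0]
contact_force: [1.0, -0.4, -1.8]
gripper_width: 0.013
grip_force: 49.3
```

```bash
python3 - <<'E'
from h import *
plan(.4873,-.3855,.15,-1)
E
```

```text
from [0.4873 0.2221 0.1501] d [ 1.140e-02  6.075e-01 -1.000e-04] rot [-0.  -0.1 -0.1] rows>= [9.7 0. ] yaw -1.07 F [ 1.  -0.4 -1.8] w 0.013 t 15.0
```

>>> carry_out(
  motion=[
    [0.001,0.06,0,0,0,0,0],
    [0.002,0.12,0,0,0,0,0],
    [0.003,0.18,0,0,0,0,0],
    [0.005,0.24,0,0,0,0,0],
    [0.006,0.3,0,0,0,0,0],
  ],
)

```text
time: 15.62
position: [0.4872, -0.0785, 0.149]
ee_rot: [1.0, -0.009, -0.0, -0.0]
contact_force: [1.4, 0.8, -1.4]
gripper_width: 0.0129
grip_force: 49.3
```

>>> carry_out(
  motion=[
    [0.001,0.06,0,0,0,0,0],
    [0.002,0.12,0,0,0,0,0],
    [0.003,0.18,0,0,0,0,0],
    [0.005,0.24,0,0,0,0,0],
    [0.006,0.29,0,0,0,0,0],
  ],
)

```text
time: 16.25
position: [0.4881, -0.369, 0.1486]
ee_rot: [1.0, -0.009, -0.0, -0.0]
contact_force: [0.7, -0.1, -1.9]
gripper_width: 0.0128
grip_force: 49.3
```

>>> carry_out(
  motion=[
    [0,0.016,0,0,0,0,0],
    [0,0.016,0,0,0,0,0],
    [0,0.016,0,0,0,0,0],
  ],
)

```text
time: 16.62
position: [0.488, -0.3807, 0.1488]
ee_rot: [1.0, -0.008, -0.001, -0.001]
contact_force: [-0.3, 0.1, -1.5]
gripper_width: 0.0131
grip_force: 49.3
```

```bash
python3 - <<'E'
from h import *
plan(.488,-.385,.08,-1)
E
```

```text
from [ 0.488  -0.3807  0.1488] d [0.0001 0.0044 0.0687] rot [-0.1  0.1  0.1] rows>= [1.1 0. ] yaw -0.95 F [-0.3  0.1 -1.5] w 0.0131 t 16.625
```

>>> carry_out(
  motion=[
    [0,0.002,0.015,0,0,0,0],
    [0,0.002,0.035,0,0,0,0],
    [0,0.002,0.05,0,0,0,0],
    [0,0.002,0.06,0,0,0,0],
    [0,0.002,0.06,0,0,0,0],
  ],
)

```text
time: 17.25
position: [0.488, -0.384, 0.0881]
ee_rot: [1.0, -0.008, -0.001, -0.001]
contact_force: [0.7, -0.1, -1.6]
gripper_width: 0.013
grip_force: 49.3
```

>>> carry_out(
  motion=[
    [0,0,0.004,0,0,0,0],
    [0,0,0.007,0,0,0,0],
    [0,0,0.007,0,0,0,0],
  ],
)

```text
time: 17.62
position: [0.4884, -0.3848, 0.0823]
ee_rot: [1.0, -0.009, 0.0, 0.0]
contact_force: [-0.4, 0.3, -1.6]
gripper_width: 0.013
grip_force: 49.3
```

```bash
python3 - <<'E'
from h import *
plan(.488,-.385,.08,-1)
E
```

```text
from [ 0.4884 -0.3848  0.0823] d [-0.0004  0.0002  0.0023] rot [ 0. -0. -0.] rows>= [0. 0.] yaw -1.0 F [-0.4  0.3 -1.6] w 0.013 t 17.625
```

>>> carry_out(
  motion=[
    [0,0,0.001,0,0,0,0],
    [0,0,0.003,0,0,0,0],
    [0,0,0.003,0,0,0,0],
  ],
)

```text
time: 18.0
position: [0.4887, -0.3851, 0.0803]
ee_rot: [1.0, -0.009, 0.0, 0.0]
contact_force: [-1.1, 0.5, 4.5]
gripper_width: 0.013
grip_force: 50.2
```

Contact came at the expected height. Releasing, then going to the plain cover.

>>> carry_out(
  motion=[
    [0,0,0,0,0,0,0.085],
    [0,0,0,0,0,0,0.085],
    [0,0,0,0,0,0,0.085],
    [0,0,-0.03,0,0,0,0.085],
    [0,0,-0.09,0,0,-9,0.085],
  ],
)

```text
time: 18.62
position: [0.4865, -0.3831, 0.1669]
ee_rot: [0.997, 0.072, -0.003, -0.003]
contact_force: [1.0, -1.9, 0.3]
gripper_width: 0.0852
grip_force: 0.0
```

>>> carry_out(
  motion=[
    [0.0,0.0,-0.02,0,0,-10,0.085],
    [-0.02,-0.045,-0.03,0,0,-20,0.085],
    [-0.035,-0.095,-0.03,0,0,-30,0.085],
    [-0.05,-0.145,-0.03,0,0,-40,0.085],
    [-0.06,-0.195,-0.03,0,0,-50,0.085],
  ],
)

```text
time: 19.25
position: [0.4008, -0.1986, 0.1991]
ee_rot: [0.873, 0.487, 0.0, -0.0]
contact_force: [0.7, 0.4, 0.3]
gripper_width: 0.0849
grip_force: 0.0
```

```bash
python3 - <<'E'
from h import *
plan(.4132,-.1195,.2,86.4)
E
```

```text
from [ 0.4008 -0.1986  0.1991] d [ 0.0738 -0.031  -0.0008] rot [  0.   -0.  -28.1] rows>= [1.3 2.6] yaw 58.29 F [0.7 0.4 0.3] w 0.0849 t 19.25
```

>>> carry_out(
  motion=[
    [0.025,-0.01,0,0,0,-9.5,0.085],
    [0.05,-0.02,0,0,0,-19,0.085],
    [0.074,-0.031,0,0,0,-28,0.085],
    [0.074,-0.031,0,0,0,-28,0.085],
    [0.074,-0.031,0,0,0,-28,0.085],
  ],
)

```text
time: 19.88
position: [0.4149, -0.1214, 0.1993]
ee_rot: [0.732, 0.682, -0.0, 0.0]
contact_force: [0.5, 0.1, -0.1]
gripper_width: 0.085
grip_force: 0.0
```

```bash
python3 - <<'E'
from h import *
from cw import covers
import pickle
c=cam('wrist'); save('w7',c['pixels']); covers(c); pickle.dump(c,open('w7.pkl','wb'))
covers(cam('side'),'side')
plan(.4132,-.1195,-.011,86.4)
E
```

```text
px (314, 379, 125, 59) c [ 467.6 -428.6] [104.1 170.8] 89.03
 px (260, 103, 124, 176) c [ 413.7 -119.6] [195.9 127.1] 86.39
 px (436, 0, 161, 37) c [611.   42.3] [ 31.  153.2] 87.01
side px (206, 268, 106, 90) c [ 467.7 -185.4] [354.  236.8] 88.69
from [ 0.4148 -0.1217  0.1992] d [ 0.0021 -0.0018  0.2102] rot [ 0.   0.  -0.5] rows>= [3.4 0. ] yaw 85.9 F [-0.2 -0.2 -0.1] w 0.0848 t 19.975
```

>>> carry_out(
  motion=[
    [0.002,-0.001,0.055,0,0,-0.5,0.085],
    [0.002,-0.001,0.115,0,0,-0.5,0.085],
    [0.002,-0.001,0.17,0,0,-0.5,0.085],
    [0.002,-0.001,0.209,0,0,-0.5,0.085],
    [0.002,-0.001,0.209,0,0,-0.5,0.085],
  ],
)

```text
time: 20.6
position: [0.4114, -0.1186, -0.0121]
ee_rot: [0.729, 0.685, -0.002, -0.003]
contact_force: [0.1, 0.2, 0.8]
gripper_width: 0.0853
grip_force: 0.0
```

>>> carry_out(
  motion=[
    [0,0,0,0,0,0,0],
    [0,0,0,0,0,0,0],
    [0,0,0,0,0,0,0],
    [0,0,0,0,0,0,0],
    [0,0,0,0,0,0,0],
  ],
)

```text
time: 21.22
position: [0.4146, -0.119, -0.0087]
ee_rot: [0.728, 0.685, 0.0, 0.001]
contact_force: [-1.4, 0.1, 8.5]
gripper_width: 0.0129
grip_force: 50.1
```

```bash
sed -i "s/('w1','w2','w3')/('w1','w2','w3','w7')/; s/^for nm,k.*/for nm,k,x,y,z,yaw,W,H in(('spoon','w3',.5877,.1153,.065,-4.2,108,176),('lime','w2',.577,-.133,.065,5.7,108,176),('lime7','w7',.577,-.133,.065,5.7,108,176),('egg','w1',.4873,-.3855,.1,-1,176,162)):/" pans.py; python3 pans.py | sed 's/np.float64//g'
python3 - <<'E'
from h import *
plan(.577,-.133,.06,95.7)
E
```

```text
spoon {'-x': [(-2.0), (-1.5), (-2.0)], '+x': [(-0.5), (-1.0), (-0.5)], '+y': [(0.0), (-0.5), (0.0)], '-y': [(0.0), (0.0), (0.5)]}
lime {'-x': [(0.5), (0.0), (0.5)], '+x': [(1.0), (1.0), (1.0)], '+y': [(-1.0), (-1.0), (-1.0)], '-y': [(-0.5), (-1.0), (0.0)]}
lime7 {'-x': [(4.5), (4.5), (5.0)], '+x': [(1.5), (1.5), (1.5)], '+y': [(0.5), (0.5), (0.5)], '-y': [(-0.5), (-0.5), (0.0)]}
egg {'-x': [(0.0), (0.0), (0.5)], '+x': [(0.5), (0.0), (0.5)], '+y': [(-1.0), (-1.0), (-1.0)], '-y': [(0.0), (7.5), (-0.5)]}
from [ 0.4146 -0.119  -0.0087] d [-0.0041  0.1631 -0.0684] rot [ 0.1  0.  -9.2] rows>= [2.8 0.9] yaw 86.51 F [-1.4  0.1  8.5] w 0.0129 t 21.225
```

Grasped. Pan refit confirms (0.577, -0.133) and yaw 5.7°. Carrying low to the lime pan.

>>> carry_out(
  motion=[
    [0,0,-0.055,0,0,0,0],
    [0,0.01,-0.1,0,0,0,0],
    [-0.001,0.065,-0.1,0,0,-3,0],
    [-0.002,0.12,-0.1,0,0,-6,0],
    [-0.0035,0.163,-0.1,0,0,-9.2,0],
  ],
)

```text
time: 21.85
position: [0.5786, -0.1323, 0.0908]
ee_rot: [0.67, 0.742, 0.0, 0.001]
contact_force: [0.7, -0.1, -1.9]
gripper_width: 0.0129
grip_force: 49.5
```

>>> carry_out(
  motion=[
    [0,0,0,0,0,0,0],
    [0,0,0,0,0,0,0],
    [0,0,0,0,0,0,0],
  ],
)

```text
time: 22.22
position: [0.5744, -0.1318, 0.0899]
ee_rot: [0.671, 0.741, -0.001, -0.001]
contact_force: [-0.1, 0.5, -1.7]
gripper_width: 0.0127
grip_force: 49.5
```

```bash
python3 - <<'E'
from h import *
plan(.577,-.1325,.0463,95.7)
E
```

```text
from [ 0.5744 -0.1318  0.0899] d [-0.001   0.0026  0.0436] rot [-0.1 -0.  -0. ] rows>= [0.7 0. ] yaw 95.69 F [-0.1  0.5 -1.7] w 0.0127 t 22.225
```

>>> carry_out(
  motion=[
    [-0.001,0.001,0.01,0,0,0,0],
    [-0.001,0.001,0.022,0,0,0,0],
    [-0.001,0.001,0.032,0,0,0,0],
    [-0.001,0.001,0.038,0,0,0,0],
    [-0.001,0.001,0.04,0,0,0,0],
  ],
)

```text
time: 22.85
position: [0.5771, -0.133, 0.0494]
ee_rot: [0.671, 0.741, -0.0, -0.001]
contact_force: [-0.0, -0.1, -2.5]
gripper_width: 0.0133
grip_force: 49.6
```

```bash
python3 - <<'E'
from h import *
plan(.577,-.1325,.0463,95.7)
E
```

```text
from [ 0.5771 -0.133   0.0494] d [ 0.0005 -0.      0.0031] rot [-0.1 -0.   0. ] rows>= [0.1 0. ] yaw 95.71 F [-0.  -0.1 -2.5] w 0.0133 t 22.85
```

>>> carry_out(
  motion=[
    [0,0,0.002,0,0,0,0],
    [0,0,0.0035,0,0,0,0],
    [0,0,0.0035,0,0,0,0],
  ],
)

```text
time: 23.22
position: [0.5776, -0.1331, 0.0468]
ee_rot: [0.671, 0.741, 0.0, 0.0]
contact_force: [0.2, 0.2, -1.5]
gripper_width: 0.0131
grip_force: 49.6
```

>>> carry_out(
  motion=[
    [0,0,0.0015,0,0,0,0],
    [0,0,0.0025,0,0,0,0],
    [0,0,0.0025,0,0,0,0],
  ],
)

```text
time: 23.6
position: [0.5778, -0.1332, 0.0464]
ee_rot: [0.671, 0.741, 0.0, 0.001]
contact_force: [-3.4, 0.7, 11.1]
gripper_width: 0.0128
grip_force: 51.2
```

Contact at the expected height. Releasing, then backing out low to inspect.

>>> carry_out(
  motion=[
    [0,0,0,0,0,0,0.085],
    [0,0,0,0,0,0,0.085],
    [0,0,0,0,0,0,0.085],
    [0,0,-0.03,0,0,0,0.085],
    [0,0,-0.07,0,0,0,0.085],
  ],
)

```text
time: 24.22
position: [0.5763, -0.1327, 0.1134]
ee_rot: [0.671, 0.741, -0.001, -0.002]
contact_force: [0.6, -0.4, 1.2]
gripper_width: 0.085
grip_force: 0.0
```

>>> carry_out(
  motion=[
    [0,-0.03,-0.01,0,0,0,0.085],
    [-0.01,-0.085,-0.04,0,0,0,0.085],
    [-0.02,-0.1,-0.1,0,0,0,0.085],
    [-0.03,-0.1,-0.16,0,0,0,0.085],
    [-0.04,-0.1,-0.2,0,0,0,0.085],
  ],
)

```text
time: 24.85
position: [0.4823, -0.1835, 0.3175]
ee_rot: [0.671, 0.741, 0.001, 0.002]
contact_force: [0.9, 0.3, -0.8]
gripper_width: 0.0848
grip_force: 0.0
```

>>> carry_out(
  motion=[
    [0,0,0,0,0,0,0.085],
    [0,0,0,0,0,0,0.085],
    [0,0,0,0,0,0,0.085],
  ],
)

```text
time: 25.22
position: [0.4809, -0.1821, 0.3122]
ee_rot: [0.671, 0.742, -0.001, -0.002]
contact_force: [-0.3, -0.4, -0.1]
gripper_width: 0.085
grip_force: 0.0
```

```bash
cat > chk.py <<'E'
from h import *
s=readout.read_state(); print(s['position'],s['time'])
def cov(c,z,x,y,tag):
    hsv=cv2.cvtColor(c['pixels'],cv2.COLOR_RGB2HSV); m=cv2.inRange(hsv,(85,100,25),(115,255,200)); m=cv2.morphologyEx(m,cv2.MORPH_OPEN,np.ones((3,3)))
    u,v=proj(c,[x,y,z])[0]
    for k in cv2.findContours(m,cv2.RETR_EXTERNAL,cv2.CHAIN_APPROX_NONE)[0]:
        if cv2.pointPolygonTest(k,(float(u),float(v)),False)>0:
            P=(onz(c,k.reshape(-1,2),z)[:,:2]*1000).astype(np.float32); r=cv2.minAreaRect(P); print(tag,np.round(r[0],1),np.round(r[1],1),round(r[2],2),'want',x,y)
W=cam('wrist');S=cam('side');C=cam('scene')
for n,z,x,y in(('notched',.055,.5877,.1153),('small',.055,.577,-.133),('large',.09,.4873,-.3855)):
    for t,c in(('wrist',W),('side',S),('scene',C)): cov(c,z,x,y,n+' '+t)
a=np.hstack([cv2.resize(S['pixels'][180:380,200:400],(400,400),interpolation=cv2.INTER_CUBIC),cv2.resize(C['pixels'][140:320,210:480],(400,267),interpolation=cv2.INTER_CUBIC)[:400] if 0 else cv2.copyMakeBorder(cv2.resize(C['pixels'][140:320,210:480],(400,267)),0,133,0,0,0)]); save('fin',a); save('w8',W['pixels'])
E
python3 chk.py
```

```text
[ 0.48090854 -0.1820845   0.31219405] 25.225
notched side [588.6 132.1] [210.3 120.8] 85.84 want 0.5877 0.1153
notched scene [589.2 116.3] [188.8 124.2] 85.81 want 0.5877 0.1153
small wrist [ 576.7 -133.1] [127.  193.4] 5.71 want 0.577 -0.133
small side [ 515.4 -220.1] [419.2 261.2] 89.02 want 0.577 -0.133
small scene [ 577.4 -133.7] [122.4 190.4] 5.52 want 0.577 -0.133
large wrist [ 487.4 -389.5] [188.2 195.3] 88.99 want 0.4873 -0.3855
large side [ 518.9 -273.1] [398. 248.] 89.02 want 0.4873 -0.3855
```

View pics/fin.png

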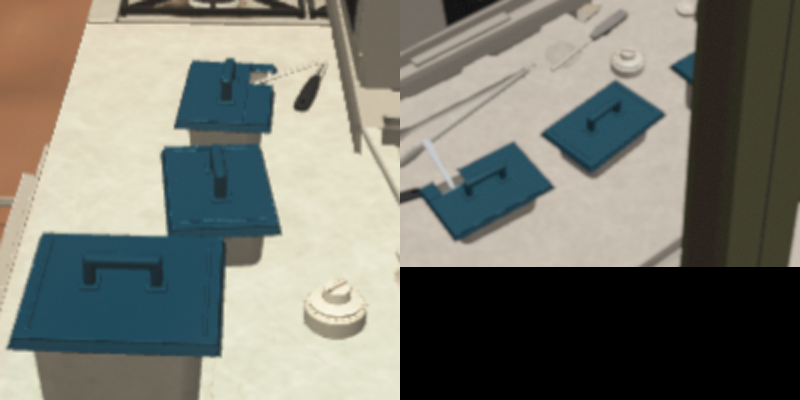

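All three covers sit level at the expected positions, with the spoon handle coming out through the cut-out. The peeler and timer have not moved. Handing in.

```bash
python3 -c "
from plant import workorder
print(workorder.finish_job())"
```

```text
the job is handed in; nothing more can be done
None
```

The job is handed in: all three covers are on their containers, looking level and touching down at the expected heights, with the spoon handle out through the cut-out and the peeler and timer untouched; no verdict came back.

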